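# Pack the clay-stamping kit into the tool tray

### The arm

A 7-joint arm with a two-finger parallel gripper is mounted at the origin on the work surface. World frame = base frame: x ahead of the robot, y to its left, z up, the work surface at z = 0. Lengths are in mm, angles in rad, forces in N, time in s.
With the tool pointing down it reaches from about 400 to 850 mm from the base axis. Payload 4.5 kg.
Tool frame: the origin (TCP) lies between the finger pads; the fingertips stand 17 mm ahead of it and the grasp point (between the pads) lies 2 mm behind it; z points along the fingers, y is the line along which they close (so a half turn about z gives the same grasp; the last joint's range is limited). The gripper opens to 85 mm and grips with 20 to 120 N. Pads are 22 mm wide; open, the fingers measure 114 mm over their backs; the gripper's body (76 mm by 85 mm) begins 54 mm behind the grasp point. The pads swing forward as they close: fully open they stand 13 mm farther back than shut.
Start: joints at [-1.157, 0.689, -0.195, 1.565, 0.157, 0.902, -0.215], TCP at [231.692, 580.493, 248.317] pointing down, gripper open.
Joint ranges: [-3.01, 3.01], [-0.46, 2.08], [-1.47, 1.51], [0.13, 2.56], [-1, 4.14], [0.04, 2.09], [-2.66, 2.66]. Speed limits (rad/s): [2.57, 2.57, 3.14, 3.14, 3.14, 3.14, 3.14].

### API

Orientations are given as a rotation vector (axis times angle).
In Python, from rig import ctrl gives the robot as it stands.
- The arm moves only by the shell command python3 -m creep 'ROWS' [OPENING] [FORCE]. ROWS is JSON, a list that holds one entry, the list of rows, each a list of 6 numbers: the shift along the tool's x, y, z in units of 40 mm (1.0 is 40 mm), then the turn, a rotation vector about the tool's x, y, z in units of 6 degrees (1.0 is 6 degrees). A call has 1 to 20 rows; each row shifts and turns the commanded pose from where the row before left it, along the tool's axes as they then stand; what a row does not reach is not made up. A row lasts 1/12 s, in which the tool goes at most 41.7 mm and 7.16 degrees, less where a joint would pass 70% of its speed; a pose out of reach is approached as far as the arm can. A call is refused whole if a number of a shift passes 1 or a number of a turn 1, either way. A call with a gripper value outside its range is refused whole. OPENING is the opening, from 0 (shut) to 1 (fully open), set as the call begins (- or left out, the last holds). The fingers move at their own pace and stop on an object; FORCE is the grip in N (left out, the last holds). Time passes only in rows, so rows that do not move let the fingers close. It gives the time, the measured TCP pose, the force, the opening and the grip force at its end, in the units of the state.
- ctrl.sense(): the state, without advancing time (a new reading comes with each control period).
- ctrl.get_image(name): name is "scene" or "top"; returns (picture, depth): 420x560x3 uint8, blue, green, red; 420x560 float32, mm along the optical axis (not along the pixel's ray), 0 where there is no reading.
- ctrl.camera_info(name): a dict with "fov_y" (degrees; the focal length in pixels is half the picture's height over the tangent of half this angle, whatever the lens; pixels are square), "cx", "cy" (the principal point, pixels), "rvec" (rotation vector, rad) and "tvec" (3), from world to camera coordinates, as OpenCV has them. Camera axes: x right, y down, z forward; pixel columns grow to the right and rows downward; lengths in mm; the calibration is good to about 2 mm. A picture is of the moment at which its call begins. camera_info takes no time and is no camera call.
- ctrl.close_job(): hands the job in; it is judged then, once.
The state is a dict: "time": time; "joint_positions": joint angles; "joint_velocities": joint speeds; "effort": joint torques, N m; "tcp_pos": TCP position; "eef_rot": TCP orientation; "force": force on the tool from outside, world axes, zero at the start; "torque": the same for the moment, N m; "grip_width": opening from 0.0 (shut) to 1.0 (fully open); "gripper_force": force on a finger pad.
Only numpy, scipy, OpenCV 4.12 (cv2) and the standard library are available. Lean on these libraries where they do the work, as an engineer would, in place of code of your own. Each camera call takes 0.05 s, during which the arm holds its last target. There are 200 camera calls.

### The job

Pack the clay-stamping kit into the grey tool tray: lay the rolling pin, centred, in the V-shaped cradle, lay the wire-loop trimming tool flat and lengthwise in the long wooden trough, and stand the round-footed stamp upright in the round clay dish. Leave the plain dowel, the wooden modelling knife and the square-footed stamp where they are on the bench, as they are not part of the kit.

Things in the scene. Friction and masses are not known exactly. Their poses are not given: they have to be found in the camera images.
- tray: Fixed grey plastic tray, 356 long (its x) by 200 wide (its y) mm, left of the middle of the bench. Floor 8 mm and rim 14 mm above the bench. Origin at the centre of its underside, z up. The three holders are fixed in it in a row along its x (centres at -112, 0, +112 mm), in an order that changes from start to start, each with its length across the tray (along the tray's y).
- cradle: Fixed wooden cradle: a base plate 130 (x) by 62 mm, 4 mm thick, with two V saddles 14 mm thick, 42 mm either side of its middle; the V rises at 30 degrees from 8 to 25 mm above the origin, mouth 59 mm. Between the saddles is room for fingers. Origin at the centre of its underside, 8 mm above the bench; x lengthwise. The rolling pin seats along x with its axis 29 mm above the origin.
- trough: Fixed long wooden trough: floor 180 (x) by 72 (y) mm, upper face 6 mm above the origin; end walls and short side lips at the corners (within 32 mm of each end) rise to 14 mm. Inside 172 by 64 mm; the middle 116 mm of both long sides is open, for fingers. Origin at the centre of its underside, 8 mm above the bench; x lengthwise.
- dish: Fixed round shallow unglazed terracotta dish for the round-footed stamp: 86 mm over the rim, about 75 mm inside, rim 16 mm and inner floor 4 mm above the origin. Origin at the centre of its underside (8 mm above the bench).
- roller: Loose small wooden clay rolling pin lying on its side: a barrel 36 mm in diameter and 114 mm long with a thin handle (14 mm diameter, 20 mm long) at each end, 154 mm over all, about 0.1 kg. Origin in the middle of its axis (18 mm above the bench at the start), x along the axis; y and z turn as it rolls. To be packed, either way round.
- loop_tool: Loose wire-loop trimming tool lying flat: a wooden handle 96 x 18 x 14 mm (its middle at x = -28 mm), then a short steel ferrule and an open steel wire loop 44 mm wide at x = 28 to 76 mm; 152 mm over all, about 50 g. Origin on the underside, in the middle of the whole length; x points along it from handle to loop, z up. Grip it on the handle. To be packed, either way round.
- round_stamp: Loose wooden stamp standing upright: a round disc foot 56 mm in diameter and 14 mm thick, with an upright round handle 26 mm in diameter above it; 64 mm tall in all, about 80 g. Origin at the centre of its underside, z up. To be packed, any yaw.
- dowel: Loose plain wooden dowel lying on its side, 36 mm in diameter and 140 mm long, of one thickness with no handles at its ends. Origin in the middle of its axis, x along it. A look-alike of the rolling pin: leave it.
- knife: Loose wooden modelling knife lying flat: the same handle as the loop tool's, but ending in a solid flat wooden blade 24 mm wide, 152 mm over all. Origin on the underside, in the middle of the length; x from handle to blade. A look-alike of the loop tool: leave it.
- square_stamp: Loose wooden stamp standing upright, with the same handle (26 mm diameter, 64 mm tall in all) but a square foot 52 x 52 x 14 mm. Origin at the centre of its underside. A look-alike of the round-footed stamp: leave it.

How it is judged (in metres and radians):
At the end, for the whole second after the job is handed in: Rolling pin in the V cradle (20 mm along, 8 across, seated, 0.15 rad); loop tool flat on the trough floor (14 mm along, 13 across, 0.2 rad); round stamp upright on the dish floor (13 mm); all released and at rest; dowel, knife and square stamp moved under 25 mm (x of roller in the frame of cradle between -0.02 and 0.02 m and y of roller in the frame of cradle between -0.008 and 0.008 m and z of roller in the frame of cradle between 0.024 and 0.034 m and angle between the x axis of roller and the x axis of cradle, either way round below 0.15 rad and x of loop_tool in the frame of trough between -0.014 and 0.014 m and y of loop_tool in the frame of trough between -0.013 and 0.013 m and z of loop_tool in the frame of trough between 0.003 and 0.01 m and angle between the x axis of loop_tool and the x axis of trough, either way round below 0.2 rad and angle between each of loop_tool, round_stamp's own z axis and vertical below 0.1 rad and horizontal distance between round_stamp and dish below 0.013 m and z of round_stamp in the frame of dish between 0.001 and 0.008 m and linear speed of each of roller, loop_tool, round_stamp below 0.02 m/s and angular speed of each of roller, loop_tool, round_stamp below 0.3 rad/s and contact force between each of roller, loop_tool, round_stamp and the fingers below 0.05 N and distance of each of dowel, knife, square_stamp from where it was at the start of the episode below 0.025 m); the robot touches nothing.
It fails at once if the plain dowel is moved away from its place (25 mm or more) (distance of dowel from where it was at the start of the episode above 0.025 m).
It fails at once if the wooden modelling knife is moved away from its place (25 mm or more) (distance of knife from where it was at the start of the episode above 0.025 m).
It fails at once if the square-footed stamp is moved away from its place (25 mm or more) (distance of square_stamp from where it was at the start of the episode above 0.025 m).
It also fails if it takes over 90 s, if anything falls off the work surface, if the arm or the gripper's body presses on something with over 40 N, if the wrist force passes 120 N, or if a joint passes its speed limit or range.

## Working session

There is one attempt and no reset: what is moved stays moved. The work goes in short steps, Python scripts to look and compute and a shell command to move; the robot and the scene stay as the last step left them, time stands still between calls to the robot, and variables do not carry over. Pictures are saved under pics/ and viewed, at most 14 in all, crops included, and the job is handed in when it is done.

```bash
mkdir -p pics; ls
python3 - <<'E'
from rig import ctrl
import cv2,numpy as np
for n in("top","scene"):
    im,d=ctrl.get_image(n); cv2.imwrite(f"pics/{n}0.png",im); np.savez(f"pics/{n}0.npz",im=im,d=d)
    print(n,ctrl.camera_info(n))
s=ctrl.sense();print({k:s[k] for k in("time","tcp_pos","eef_rot","grip_width")})
E
```

```text
pics
top {'fov_y': 43.06494124499501, 'cx': 277.67073100386784, 'cy': 205.61984781748325, 'rvec': array([ 2.21397729, -2.17401582,  0.03578357]), 'tvec': array([ -17.33777433,  516.48370341, 1311.42718999])}
scene {'fov_y': 56.906880224234826, 'cx': 276.20708944052313, 'cy': 209.8708916419951, 'rvec': array([ 1.26441136,  2.12155909, -1.01618263]), 'tvec': array([ 245.48524719, -238.14079439, 1209.88926516])}
{'time': 0.1, 'tcp_pos': array([231.52479365, 579.92125891, 247.54202654]), 'eef_rot': array([-5.92795847e-01, -3.08493729e+00,  2.66459645e-03]), 'grip_width': 1.0016708166180643}
```

View pics/top0.png

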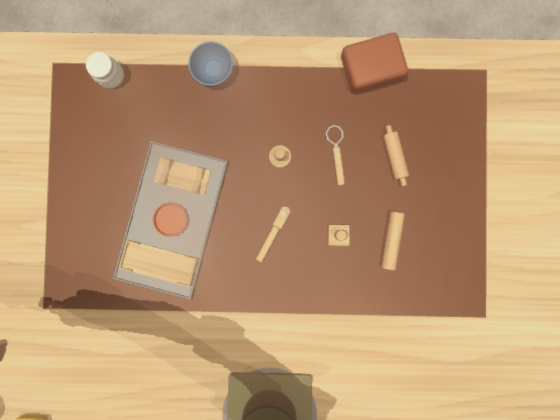

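View pics/scene0.png

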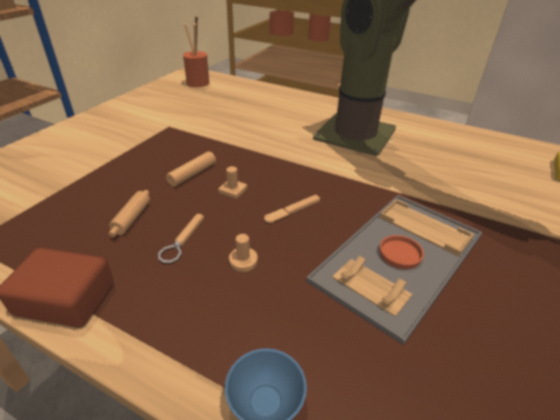

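The top view shows the rolling pin at about (396,155) and the dowel at (393,241). The loop tool is at (337,155), the knife at (273,235), the round stamp at (280,156) and the square stamp at (340,235). In the tray, the cradle is at (182,176), the dish at (171,219) and the trough at (159,264). The scene view agrees with all of these.

```bash
cat > h.py <<'E'
import cv2,numpy as np
from rig import ctrl
def ray(n,u,v):
    c=ctrl.camera_info(n); f=210/np.tan(np.radians(c["fov_y"]/2)); R=cv2.Rodrigues(c["rvec"])[0]
    u=np.asarray(u,float);v=np.asarray(v,float)
    d=np.stack([(u-c["cx"])/f,(v-c["cy"])/f,np.ones_like(u)],-1)
    return -R.T@c["tvec"], d@R
def plane(n,u,v,z):
    o,d=ray(n,u,v); return o+d*((z-o[2])/d[...,2])[...,None]
def cloud(n,depth):
    v,u=np.mgrid[:420,:560]; o,d=ray(n,u,v); return o+d*depth[...,None]
def wood(im,roi,extra=None):
    hsv=cv2.cvtColor(im,cv2.COLOR_BGR2HSV); m=(hsv[...,2]>95).astype(np.uint8)
    k=np.zeros_like(m);x0,y0,x1,y1=roi;k[y0:y1,x0:x1]=1
    m*=k; n,l,s,_=cv2.connectedComponentsWithStats(m)
    return l==1+np.argmax(s[1:,4])
def outline(n,m,z):   # min-area rectangle in world, at plane z
    c=max(cv2.findContours(m.astype(np.uint8),0,1)[0],key=cv2.contourArea)[:,0]
    p=plane(n,c[:,0],c[:,1],z)[:,:2].astype(np.float32)
    (cx,cy),(w,h),a=cv2.minAreaRect(p)
    if w<h: w,h,a=h,w,a+90
    return np.round([cx,cy,w,h,(a+90)%180-90],1)
E
python3 - <<'E'
from h import *
z=np.load("pics/top0.npz");im,d=z["im"],z["d"]
P=cloud("top",d)
print("bench z",np.median(P[270:300,220:400,2]))
R={"roller":((375,115,420,195),18),"dowel":((370,200,415,280),18),"loop":((315,115,357,195),8),"knife":((250,195,300,270),8),"rstamp":((262,140,300,175),12),"sstamp":((322,218,360,252),12)}
for k,(r,zz) in R.items():
    m=wood(im,r); Q=P[m]; q=Q[Q[:,2]>45]
    print(k,outline("top",m,zz),m.sum(),"zmax",np.percentile(Q[:,2],98).round(1), "hi",len(q),q.mean(0).round(1) if len(q) else "", q[:,:2].min(0),q[:,:2].max(0)) if len(q) else print(k,outline("top",m,zz),m.sum(),np.percentile(Q[:,2],98).round(1),Q.mean(0).round(1))
hsv=cv2.cvtColor(im,cv2.COLOR_BGR2HSV)
# tray: grey, low saturation, on mat
roi=np.zeros((420,560),bool);roi[135:305,105:235]=1
dark=(hsv[...,2]<75)&(hsv[...,1]>80)
m=roi&(P[...,2]>5)
print("tray",outline("top",m,14))
red=roi&(hsv[...,1]>150)&((hsv[...,0]<9)|(hsv[...,0]>172))&(hsv[...,2]>100)
print("dish",outline("top",red,24),red.sum())
for k,r,zz in(("trough",(115,238,202,292),18),("cradle",(150,153,215,198),16)):
    w=(hsv[...,1]>70)&(hsv[...,2]>100)&roi;k2=np.zeros_like(w);k2[r[1]:r[3],r[0]:r[2]]=1
    print(k,outline("top",w&k2,zz))
w=roi&(P[...,2]>24)
n,l,s,c=cv2.connectedComponentsWithStats(w.astype(np.uint8))
for i in range(1,n):
    if s[i,4]>12: print("high",s[i,4],P[l==i].mean(0).round(1))
E
```

```text
bench z 2.2406693196052174
roller [ 6.487e+02 -3.013e+02  1.974e+02  1.091e+02  6.000e-01] 3600 zmax 39.3 hi 12 [ 476.9  -45.  1225.2] [ 459.31379197 -287.94965705] [670.03816512 -22.86632034]
dowel [ 438.3 -290.9  194.8  108.3    0.6] 3600 zmax 39.6 hi 16 [ 459.3  -22.9 1332.4] [459.31379197 -22.86632034] [459.31379197 -22.86632034]
loop [ 647.6 -150.2  198.6  102.7    0.9] 3360 zmax 17.5 hi 12 [ 459.3  -22.9 1332.4] [459.31379197 -22.86632034] [459.31379197 -22.86632034]
knife [451.3  -1.1 183.8 122.2   1. ] 3750 zmax 17.1 hi 20 [ 459.3  -22.9 1332.4] [459.31379197 -22.86632034] [459.31379197 -22.86632034]
rstamp [638.2 -12.7  92.4  85.2 -89. ] 1330 zmax 67.1 hi 100 [634.2 -10.5 102.1] [459.31379197 -22.86632034] [653.3580559    2.85946194]
sstamp [ 448.  -164.8   91.9   81.6  -89. ] 1292 zmax 67.1 hi 106 [ 448.4 -148.   159.4] [ 435.20038207 -170.15877527] [459.31379197 -22.86632034]
tray [480.7 255.9 380.2 224.  -13.1]Traceback (most recent call last):
  File "<stdin>", line 16, in <module>
  File "h.py", line 18, in outline
    c=max(cv2.findContours(m.astype(np.uint8),0,1)[0],key=cv2.contourArea)[:,0]
      ~~~^^^^^^^^^^^^^^^^^^^^^^^^^^^^^^^^^^^^^^^^^^^^^^^^^^^^^^^^^^^^^^^^^
ValueError: max() iterable argument is empty
```

```bash
cat >> h.py <<'E'
def wood(im,roi):
    x0,y0,x1,y1=roi; g=im[y0:y1,x0:x1].max(2); t=cv2.threshold(g,0,255,cv2.THRESH_OTSU)[1]
    n,l,s,_=cv2.connectedComponentsWithStats(t); m=np.zeros(im.shape[:2],bool)
    m[y0:y1,x0:x1]=l==1+np.argmax(s[1:,4]); return m
E
python3 - <<'E'
from h import *
z=np.load("pics/top0.npz");im,d=z["im"],z["d"]
P=cloud("top",d); P[d==0]=-1
hsv=cv2.cvtColor(im,cv2.COLOR_BGR2HSV)
for n,(u,v) in dict(mat=(300,290),tray=(150,190),tray2=(205,215),dish=(171,219),trough=(159,264),roller=(396,155)).items(): print(n,im[v,u],hsv[v,u],P[v,u].round(1))
R={"roller":((375,115,420,195),18),"dowel":((370,200,415,280),18),"loop":((315,115,357,195),10),"knife":((250,195,300,270),8),"rstamp":((262,140,300,175),12),"sstamp":((322,218,360,252),12)}
for k,(r,zz) in R.items():
    m=wood(im,r); Q=P[m]; q=Q[Q[:,2]>45]
    print(k,outline("top",m,zz),m.sum(),Q.mean(0).round(1),len(q),q.mean(0).round(1) if len(q) else "")
roi=np.zeros((420,560),bool);roi[135:305,105:235]=1
m=roi&(hsv[...,2]>88)&(hsv[...,1]<110); print("tray",outline("top",m,14))
red=roi&(im[...,2]>100)&(im[...,2]>1.8*im[...,1]); red=cv2.morphologyEx(red.astype(np.uint8),2,np.ones((3,3)))
for zz in(12,24): print("dish",zz,outline("top",red,zz) if red.any() else 0,red.sum())
w=roi&(hsv[...,1]>70)&(im[...,2]>100)&(red==0)
for k,r,zz in(("trough",(115,238,202,292),20),("cradle",(150,153,215,198),16)):
    k2=np.zeros_like(w);k2[r[1]:r[3],r[0]:r[2]]=1
    print(k,outline("top",w&k2,zz))
n,l,s,c=cv2.connectedComponentsWithStats((roi&(P[...,2]>25)).astype(np.uint8))
for i in range(1,n):
    if s[i,4]>10: print("high",s[i,4],P[l==i].mean(0).round(1))
E
```

```text
mat [ 92 121 165] [ 12 113 165] [307.6 -67.4  -4.6]
tray [156 173 187] [ 16  42 187] [550.  311.1  11.6]
tray2 [158 174 189] [ 15  42 189] [490.1 171.9  13.9]
dish [113 148 214] [ 10 120 214] [478.6 256.   14.7]
trough [145 195 229] [ 18  94 229] [366.9 282.7  14.9]
roller [139 192 228] [ 18 100 228] [ 644.1 -294.2   39.4]
roller [ 647.4 -298.7  154.2   33.1   15.5] 691 [ 644.1 -295.1   33.6] 1 [ 670.  -287.9   45.1]
dowel [ 435.6 -293.4  141.9   31.4   -8.9] 734 [ 431.3 -287.1   34.2] 0 
loop [ 624.5 -156.6  104.    17.     8.3] 266 [ 618.7 -155.8   15. ] 0 
knife [447.3   3.6 150.2  22.9 -27.2] 448 [450.2   1.2  13.4] 0 
rstamp [641.9 -10.2  52.6  52.4   1. ] 332 [639.5  -9.2  28.6] 86 [640.8 -10.   65. ]
sstamp [ 446.7 -159.8   49.5   47.     0.8] 390 [ 444.7 -157.8   26.4] 85 [ 447.3 -159.6   64.7]
tray [465.  216.2 387.8 300.  -12.5]
dish 12 0 0
dish 24 0 0
trough [369.6 284.6 186.2  74.4  76.6]
cradle [587.4 231.  131.5  65.2  76.6]
high 50 [618.5 267.3  30.6]
high 50 [598.4 186.   30.4]
high 47 [575.3 277.9  30.5]
high 47 [555.7 196.2  30.6]
high 13 [508.7 283.1  27.9]
high 11 [485.1 218.8  27.2]
high 31 [447.8 237.7  27.4]
```

```bash
cat > go.py <<'E'
import sys,numpy as np
from scipy.spatial.transform import Rotation as Ro
from rig import ctrl
# usage: go.py x y z yaw_of_tool_y(deg): turn (6deg units) first, then shift (40mm units) in turned tool axes
x,y,z,a=map(float,sys.argv[1:5]); a=np.radians(a)
s=ctrl.sense(); R=Ro.from_rotvec(s["eef_rot"])
ty=np.array([np.cos(a),np.sin(a),0]); tz=np.array([0,0,-1.]); T=Ro.from_matrix(np.c_[np.cross(ty,tz),ty,tz])
print("t",round(s["time"],2),"tcp",np.round(s["tcp_pos"],1),"w",round(s["grip_width"],3),"gf",round(s["gripper_force"],1),"F",np.round(s["force"],1))
d=np.array([x,y,z])-s["tcp_pos"]
print("turn",np.round((R.inv()*T).as_rotvec(degrees=True)/6,2),"shift after turn",np.round(T.inv().apply(d)/40,2),"shift now",np.round(R.inv().apply(d)/40,2))
E
python3 go.py 641.3 -10 150 -13.5
```

```text
t 0.1 tcp [231.5 579.9 247.5] w 1.002 gf 0.0 F [ 0.2  0.4 -0.1]
turn [-1.000e-02  1.000e-02  1.362e+01] shift after turn [-11.95  13.4    2.44] shift now [-14.98  -9.9    2.46]
```

```bash
python3 -m creep '[[[-0.8,-0.53,0.1,0,0,0],[-0.8,-0.53,0.1,0,0,0],[-0.8,-0.53,0.1,0,0,0],[-0.8,-0.53,0.1,0,0,0],[-0.8,-0.53,0.1,0,0,0],[-0.8,-0.53,0.1,0,0,0],[-0.8,-0.53,0.1,0,0,0],[-0.8,-0.53,0.1,0,0,0],[-0.8,-0.53,0.1,0,0,0],[-0.8,-0.53,0.1,0,0,0],[-0.8,-0.53,0.1,0,0,0],[-0.8,-0.53,0.1,0,0,0],[-0.8,-0.53,0.1,0,0,0],[-0.8,-0.53,0.1,0,0,0],[-0.8,-0.53,0.1,0,0,0],[-0.8,-0.53,0.1,0,0,0],[-0.8,-0.53,0.1,0,0,0],[-0.8,-0.53,0.1,0,0,0]]]' 1 40
python3 -m creep '[[[0,0,0,0,0,1],[0,0,0,0,0,1],[0,0,0,0,0,1],[0,0,0,0,0,1],[0,0,0,0,0,1],[0,0,0,0,0,1],[0,0,0,0,0,1],[0,0,0,0,0,1],[0,0,0,0,0,1],[0,0,0,0,0,1],[0,0,0,0,0,1],[0,0,0,0,0,1],[0,0,0,0,0,1],[0,0,0,0,0,0.6],[0,0,0,0,0,0]]]'
python3 go.py 641.3 -10 150 -13.5
```

```text
time: 1.6
tcp_pos: [625.7, 10.6, 175.7]
eef_rot: [-0.593, -3.084, 0.0]
force: [1.3, -0.4, 0.5]
grip_width: 1.001
gripper_force: 0.0
time: 2.85
tcp_pos: [624.8, 12.8, 175.8]
eef_rot: [-2.466, -1.946, 0.002]
force: [-0.3, 0.2, -0.2]
grip_width: 0.998
gripper_force: 0.0
t 2.85 tcp [624.8  12.8 175.8] w 0.998 gf 0.0 F [-0.3  0.2 -0.2]
turn [-0.01  0.    0.01] shift after turn [-0.46  0.53  0.64] shift now [-0.46  0.53  0.64]
```

```bash
python3 -m creep '[[[-0.23,0.27,0.4,0,0,0],[-0.23,0.26,0.4,0,0,0],[0,0,0.5,0,0,0],[0,0,0.5,0,0,0],[0,0,0.5,0,0,0],[0,0,0.5,0,0,0],[0,0,0.3,0,0,0],[0,0,0.24,0,0,0],[0,0,0,0,0,0],[0,0,0,0,0,0]]]'
python3 -m creep '[[[0,0,0,0,0,0],[0,0,0,0,0,0],[0,0,0,0,0,0],[0,0,0,0,0,0],[0,0,0,0,0,0],[0,0,0,0,0,0],[0,0,0,0,0,0],[0,0,0,0,0,0]]]' 0 40
python3 go.py 641.3 -10 42 -13.5
```

```text
time: 3.68
tcp_pos: [641.6, -10.3, 42.7]
eef_rot: [-2.464, -1.949, 0.0]
force: [-0.3, -0.2, 0.2]
grip_width: 1.0
gripper_force: 0.0
time: 4.35
tcp_pos: [641.8, -10.2, 43.3]
eef_rot: [2.465, 1.948, 0.001]
force: [-1.2, 0.8, 5.1]
grip_width: 0.295
gripper_force: 39.3
t 4.35 tcp [641.8 -10.2  43.3] w 0.295 gf 39.3 F [-1.2  0.8  5.1]
turn [ 0.01 -0.    0.02] shift after turn [ 0.   -0.01  0.03] shift now [ 0.   -0.01  0.03]
```

```bash
python3 -m creep '[[[0,0,-0.3,0,0,0],[0,0,-0.7,0,0,0],[0,0,-0.8,0,0,0],[0,0,-0.4,0,0,0],[0,0,0,0,0,0]]]'
python3 go.py 478.4 258 57 -13.5
```

```text
time: 4.77
tcp_pos: [644.5, -10.6, 135.4]
eef_rot: [2.461, 1.944, 0.01]
force: [0.2, -0.1, -1.1]
grip_width: 0.293
gripper_force: 39.4
t 4.77 tcp [644.5 -10.6 135.4] w 0.293 gf 39.4 F [ 0.2 -0.1 -1.1]
turn [ 0.08 -0.02  0.02] shift after turn [ 5.56 -5.6   1.96] shift now [ 5.57 -5.61  1.92]
```

```bash
python3 -m creep '[[[0.2,-0.2,0,0,0,0],[0.5,-0.5,0,0,0,0],[0.6,-0.6,0,0,0,0],[0.6,-0.6,0,0,0,0],[0.6,-0.6,0,0,0,0],[0.6,-0.6,0,0,0,0],[0.6,-0.6,0,0,0,0],[0.6,-0.6,0,0,0,0],[0.6,-0.6,0,0,0,0],[0.4,-0.4,0,0,0,0],[0.2,-0.2,0,0,0,0],[0,0,0,0,0,0],[0,0,0,0,0,0],[0,0,0,0,0,0]]]'
python3 go.py 478.4 258 57 -13.5
python3 - <<'E'
from h import *
im,d=ctrl.get_image("scene");cv2.imwrite("pics/s1.png",im)
E
```

```text
time: 5.93
tcp_pos: [479.4, 252.3, 130.5]
eef_rot: [2.466, 1.943, -0.001]
force: [0.8, -1.2, -1.4]
grip_width: 0.293
gripper_force: 39.5
t 5.93 tcp [479.4 252.3 130.5] w 0.293 gf 39.5 F [ 0.8 -1.2 -1.4]
turn [ 0.01  0.02 -0.01] shift after turn [ 0.13 -0.06  1.84] shift now [ 0.14 -0.06  1.84]
```

View pics/s1.png

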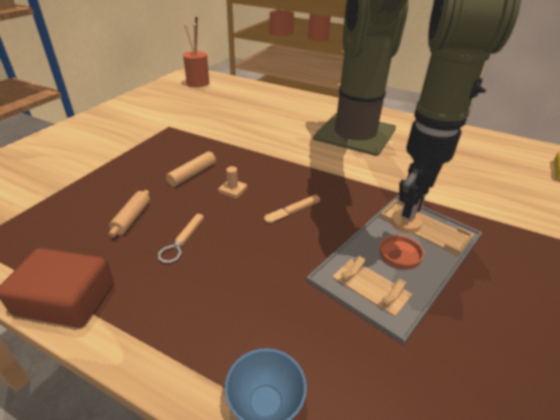

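The stamp hangs upright in the gripper at about (407,218), ready over the dish at (402,250). Now I lower it and release.

```bash
python3 -m creep '[[[0.14,-0.06,0.4,0,0,0],[0,0,0.5,0,0,0],[0,0,0.4,0,0,0],[0,0,0.3,0,0,0],[0,0,0.16,0,0,0],[0,0,0.08,0,0,0],[0,0,0,0,0,0],[0,0,0,0,0,0]]]'
python3 go.py 478.4 258 55 -13.5
```

```text
time: 6.65
tcp_pos: [477.9, 260.4, 57.6]
eef_rot: [2.465, 1.947, 0.001]
force: [0.1, 0.9, -1.0]
grip_width: 0.298
gripper_force: 39.5
t 6.65 tcp [477.9 260.4  57.6] w 0.298 gf 39.5 F [ 0.1  0.9 -1. ]
turn [ 0.01 -0.    0.02] shift after turn [-0.06  0.03  0.06] shift now [-0.06  0.03  0.06]
```

```bash
python3 -m creep '[[[-0.06,0.03,0.04,0,0,0],[0,0,0.03,0,0,0],[0,0,0,0,0,0],[0,0,0,0,0,0]]]'
python3 -m creep '[[[0,0,0,0,0,0],[0,0,0,0,0,0],[0,0,0,0,0,0],[0,0,0,0,0,0],[0,0,0,0,0,0],[0,0,0,0,0,0]]]' 1
python3 -m creep '[[[0,0,-0.3,0,0,0],[0,0,-0.6,0,0,0],[0,0,-0.8,0,0,0],[0,0,-0.8,0,0,0],[0,0,-0.5,0,0,0],[0,0,0,0,0,0]]]'
python3 go.py 621.5 -157 100 -81.7
```

```text
time: 6.98
tcp_pos: [478.7, 257.6, 55.3]
eef_rot: [2.465, 1.947, 0.002]
force: [-0.4, -2.0, 6.4]
grip_width: 0.294
gripper_force: 39.8
time: 7.48
tcp_pos: [477.8, 258.1, 54.2]
eef_rot: [-2.465, -1.948, 0.0]
force: [0.8, -0.6, 0.1]
grip_width: 1.0
gripper_force: 0.0
time: 7.98
tcp_pos: [480.4, 259.1, 179.3]
eef_rot: [2.464, 1.947, 0.014]
force: [0.8, -0.7, 0.3]
grip_width: 1.0
gripper_force: 0.0
t 7.98 tcp [480.4 259.1 179.3] w 1.0 gf 0.0 F [ 0.8 -0.7  0.3]
turn [ 0.02 -0.09 11.39] shift after turn [ 1.99 10.8   1.98] shift now [-9.31  5.83  1.96]
```

```bash
python3 -m creep '[[[-0.5,0.31,0,0,0,0],[-0.7,0.44,0,0,0,0],[-0.8,0.5,0,0,0,0],[-0.8,0.5,0,0,0,0],[-0.8,0.5,0,0,0,0],[-0.8,0.5,0,0,0,0],[-0.8,0.5,0,0,0,0],[-0.8,0.5,0,0,0,0],[-0.8,0.5,0,0,0,0],[-0.8,0.5,0,0,0,0],[-0.8,0.5,0,0,0,0],[-0.6,0.4,0,0,0,0],[-0.3,0.2,0,0,0,0]]]'
python3 -m creep '[[[0,0,0.1,0,0,1],[0,0,0.1,0,0,1],[0,0,0.1,0,0,1],[0,0,0.1,0,0,1],[0,0,0.1,0,0,1],[0,0,0.1,0,0,1],[0,0,0.1,0,0,1],[0,0,0.1,0,0,1],[0,0,0.1,0,0,1],[0,0,0.1,0,0,1],[0,0,0.1,0,0,1],[0,0,0.1,0,0,0.4],[0,0,0,0,0,0],[0,0,0,0,0,0]]]'
python3 go.py 623.5 -156.7 18.5 -81.7
python3 - <<'E'
from h import *
im,d=ctrl.get_image("top");cv2.imwrite("pics/t2.png",im);np.savez("pics/t2.npz",im=im,d=d)
P=cloud("top",d);m=(P[...,2]>55)&(P[...,2]<90)&(d>0);k=np.zeros_like(m);k[190:250,140:205]=1;print("stamp top",P[m&k].mean(0).round(1),(m&k).sum())
E
```

```text
time: 9.07
tcp_pos: [619.6, -164.2, 174.4]
eef_rot: [2.468, 1.939, -0.003]
force: [0.5, -0.3, 0.2]
grip_width: 1.0
gripper_force: 0.0
time: 10.23
tcp_pos: [619.2, -157.7, 126.0]
eef_rot: [-3.133, -0.228, 0.002]
force: [0.5, -0.8, -0.3]
grip_width: 0.998
gripper_force: 0.0
t 10.23 tcp [ 619.2 -157.7  126. ] w 0.998 gf 0.0 F [ 0.5 -0.8 -0.3]
turn [-0.    0.01  0.  ] shift after turn [ 0.11 -0.01  2.69] shift now [ 0.11 -0.01  2.69]
stamp top [479.3 255.4  74.9] 109
```

View pics/t2.png

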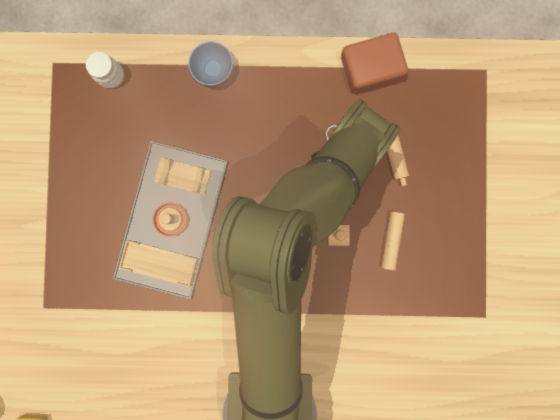

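The round stamp stands upright in the dish at (170,218). The gripper is over the loop tool handle, near (337,165).

```bash
python3 -m creep '[[[0.11,0,0.4,0,0,0],[0,0,0.5,0,0,0],[0,0,0.5,0,0,0],[0,0,0.5,0,0,0],[0,0,0.4,0,0,0],[0,0,0.2,0,0,0],[0,0,0.19,0,0,0],[0,0,0,0,0,0],[0,0,0,0,0,0]]]'
python3 -m creep '[[[0,0,0,0,0,0],[0,0,0,0,0,0],[0,0,0,0,0,0],[0,0,0,0,0,0],[0,0,0,0,0,0],[0,0,0,0,0,0],[0,0,0,0,0,0],[0,0,0,0,0,0],[0,0,0,0,0,0]]]' 0 40
python3 go.py 623.5 -156.7 18.5 -81.7
```

```text
time: 11.03
tcp_pos: [624.3, -157.6, 19.1]
eef_rot: [3.133, 0.226, 0.001]
force: [0.1, 0.9, -0.1]
grip_width: 1.0
gripper_force: 0.0
time: 11.78
tcp_pos: [624.3, -157.5, 19.1]
eef_rot: [3.133, 0.226, 0.001]
force: [-0.1, -0.5, 5.0]
grip_width: 0.197
gripper_force: 40.3
t 11.78 tcp [ 624.3 -157.5   19.1] w 0.197 gf 40.3 F [-0.1 -0.5  5. ]
turn [ 0.   -0.01 -0.01] shift after turn [-0.02 -0.02  0.02] shift now [-0.02 -0.02  0.02]
```

```bash
python3 -m creep '[[[0,0,-0.3,0,0,0],[0,0,-0.6,0,0,0],[0,0,-0.8,0,0,0],[0,0,-0.7,0,0,0],[0,0,-0.3,0,0,0],[0,0,0,0,0,0]]]'
python3 -m creep '[[[0,0,0,0,0,-0.5],[0,0,0,0,0,-1],[0,0,0,0,0,-1],[0,0,0,0,0,-1],[0,0,0,0,0,-1],[0,0,0,0,0,-1],[0,0,0,0,0,-1],[0,0,0,0,0,-1],[0,0,0,0,0,-1],[0,0,0,0,0,-1],[0,0,0,0,0,-1],[0,0,0,0,0,-0.6],[0,0,0,0,0,-0.3],[0,0,0,0,0,0],[0,0,0,0,0,0]]]'
python3 go.py 364 261.2 80 -13.4
```

```text
time: 12.28
tcp_pos: [625.8, -158.1, 130.1]
eef_rot: [3.131, 0.226, 0.009]
force: [-0.5, -0.4, -0.0]
grip_width: 0.198
gripper_force: 39.7
time: 13.53
tcp_pos: [623.4, -157.0, 125.7]
eef_rot: [-2.465, -1.945, 0.001]
force: [0.2, 0.4, -0.1]
grip_width: 0.193
gripper_force: 39.7
t 13.53 tcp [ 623.4 -157.   125.7] w 0.193 gf 39.7 F [ 0.2  0.4 -0.1]
turn [-0.02 -0.   -0.01] shift after turn [ 8.67 -8.73  1.14] shift now [ 8.66 -8.73  1.16]
```

```bash
python3 -m creep '[[[0.3,-0.3,0,0,0,0],[0.5,-0.5,0,0,0,0],[0.6,-0.6,0,0,0,0],[0.6,-0.6,0,0,0,0],[0.6,-0.6,0,0,0,0],[0.6,-0.6,0,0,0,0],[0.6,-0.6,0,0,0,0],[0.6,-0.6,0,0,0,0],[0.6,-0.6,0,0,0,0],[0.6,-0.6,0,0,0,0],[0.6,-0.6,0,0,0,0],[0.6,-0.6,0,0,0,0],[0.6,-0.6,0,0,0,0],[0.6,-0.6,0,0,0,0],[0.4,-0.4,0,0,0,0],[0.2,-0.2,0,0,0,0],[0.06,-0.1,0,0,0,0],[0,0,0,0,0,0],[0,0,0,0,0,0],[0,0,0,0,0,0]]]'
python3 go.py 364 261.2 33 -13.4
python3 - <<'E'
from h import *
im,d=ctrl.get_image("scene");cv2.imwrite("pics/s2.png",cv2.resize(im[120:340,260:540],None,fx=2,fy=2))
E
```

```text
time: 15.2
tcp_pos: [366.3, 258.8, 126.7]
eef_rot: [2.467, 1.944, 0.0]
force: [-0.1, -0.4, -0.4]
grip_width: 0.2
gripper_force: 39.7
t 15.2 tcp [366.3 258.8 126.7] w 0.2 gf 39.7 F [-0.1 -0.4 -0.4]
turn [ 0.01  0.01 -0.02] shift after turn [ 0.05 -0.07  2.34] shift now [ 0.05 -0.07  2.34]
```

View pics/s2.png

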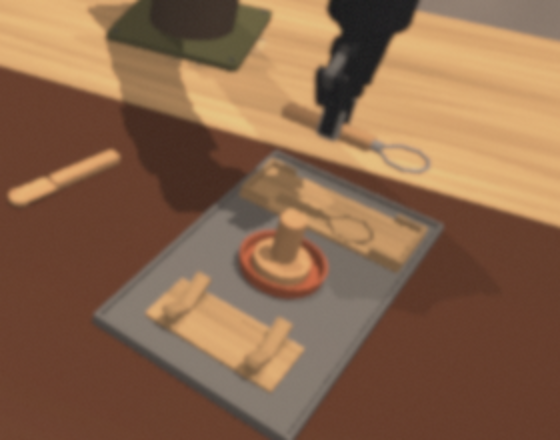

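The loop tool hangs level and parallel to the trough, with its handle at (320,120) and its loop at (405,158) in the crop. Lowering it now.

```bash
python3 -m creep '[[[0.05,-0.07,0.4,0,0,0],[0,0,0.5,0,0,0],[0,0,0.5,0,0,0],[0,0,0.4,0,0,0],[0,0,0.3,0,0,0],[0,0,0.14,0,0,0],[0,0,0,0,0,0],[0,0,0,0,0,0],[0,0,0,0,0,0]]]'
python3 go.py 364 261.2 33 -13.4
```

```text
time: 16.0
tcp_pos: [365.7, 263.7, 39.5]
eef_rot: [2.466, 1.946, -0.006]
force: [-0.6, -0.2, -0.4]
grip_width: 0.197
gripper_force: 39.7
t 16.0 tcp [365.7 263.7  39.5] w 0.197 gf 39.7 F [-0.6 -0.2 -0.4]
turn [-0.02  0.03 -0.  ] shift after turn [-0.07 -0.03  0.16] shift now [-0.07 -0.03  0.16]
```

```bash
python3 -m creep '[[[-0.07,-0.03,0.08,0,0,0],[0,0,0.05,0,0,0],[0,0,0.03,0,0,0],[0,0,0,0,0,0],[0,0,0,0,0,0]]]'
python3 go.py 364 261.2 33 -13.4
```

```text
time: 16.42
tcp_pos: [364.9, 262.7, 34.5]
eef_rot: [-2.465, -1.948, 0.01]
force: [0.0, -0.4, -0.2]
grip_width: 0.2
gripper_force: 39.7
t 16.42 tcp [364.9 262.7  34.5] w 0.2 gf 39.7 F [ 0.  -0.4 -0.2]
turn [-0.04  0.05  0.01] shift after turn [-0.04 -0.01  0.04] shift now [-0.04 -0.01  0.04]
```

```bash
python3 -m creep '[[[-0.04,0,0.04,0,0,0],[0,0,0.01,0,0,0],[0,0,0,0,0,0]]]'
python3 -m creep '[[[0,0,0,0,0,0],[0,0,0,0,0,0],[0,0,0,0,0,0],[0,0,0,0,0,0],[0,0,0,0,0,0],[0,0,0,0,0,0]]]' 0.7
python3 -m creep '[[[0,0,-0.3,0,0,0],[0,0,-0.6,0,0,0],[0,0,-0.8,0,0,0],[0,0,-0.8,0,0,0],[0,0,-0.8,0,0,0],[0,0,-0.3,0,0,0],[0,0,0,0,0,0]]]' 1
python3 go.py 647 -298 100 -74.5
```

```text
time: 16.67
tcp_pos: [365.1, 261.5, 33.1]
eef_rot: [-2.465, -1.947, 0.014]
force: [-0.2, -0.6, 3.7]
grip_width: 0.198
gripper_force: 40.2
time: 17.17
tcp_pos: [365.0, 261.6, 32.7]
eef_rot: [-2.464, -1.948, 0.015]
force: [0.2, 0.7, -0.2]
grip_width: 0.698
gripper_force: 0.0
time: 17.75
tcp_pos: [367.2, 263.2, 179.2]
eef_rot: [2.464, 1.949, -0.006]
force: [0.6, -0.5, 0.2]
grip_width: 1.003
gripper_force: 0.0
t 17.75 tcp [367.2 263.2 179.2] w 1.003 gf 0.0 F [ 0.6 -0.5  0.2]
turn [-0.    0.04 10.2 ] shift after turn [ 2.99 15.39  1.98] shift now [-12.03  10.05   1.99]
```

```bash
python3 -m creep '[[[-0.4,0.33,0,0,0,0],[-0.7,0.58,0,0,0,0],[-0.7,0.58,0,0,0,0],[-0.7,0.58,0,0,0,0],[-0.7,0.58,0,0,0,0],[-0.7,0.58,0,0,0,0],[-0.7,0.58,0,0,0,0],[-0.7,0.58,0,0,0,0],[-0.7,0.58,0,0,0,0],[-0.7,0.58,0,0,0,0],[-0.7,0.58,0,0,0,0],[-0.7,0.58,0,0,0,0],[-0.7,0.58,0,0,0,0],[-0.7,0.58,0,0,0,0],[-0.7,0.58,0,0,0,0],[-0.7,0.58,0,0,0,0],[-0.7,0.58,0,0,0,0],[-0.43,0.45,0,0,0,0]]]'
python3 -m creep '[[[0,0,0.1,0,0,1],[0,0,0.1,0,0,1],[0,0,0.1,0,0,1],[0,0,0.1,0,0,1],[0,0,0.1,0,0,1],[0,0,0.1,0,0,1],[0,0,0.1,0,0,1],[0,0,0.1,0,0,1],[0,0,0.1,0,0,1],[0,0,0.1,0,0,1],[0,0,0,0,0,0.2],[0,0,0,0,0,0],[0,0,0,0,0,0]]]'
python3 go.py 647 -298 22 -74.5
python3 - <<'E'
from h import *
im,d=ctrl.get_image("top");cv2.imwrite("pics/t3.png",im);np.savez("pics/t3.npz",im=im,d=d)
E
```

```text
time: 19.25
tcp_pos: [645.7, -302.9, 176.0]
eef_rot: [-2.467, -1.943, 0.017]
force: [-0.0, -0.7, -0.1]
grip_width: 1.004
gripper_force: 0.0
time: 20.33
tcp_pos: [645.8, -298.9, 136.9]
eef_rot: [3.109, 0.425, -0.014]
force: [0.3, -0.3, 0.1]
grip_width: 0.998
gripper_force: 0.0
t 20.33 tcp [ 645.8 -298.9  136.9] w 0.998 gf 0.0 F [ 0.3 -0.3  0.1]
turn [0.02 0.09 0.01] shift after turn [ 0.04 -0.01  2.87] shift now [ 0.06 -0.02  2.87]
```

View pics/t3.png

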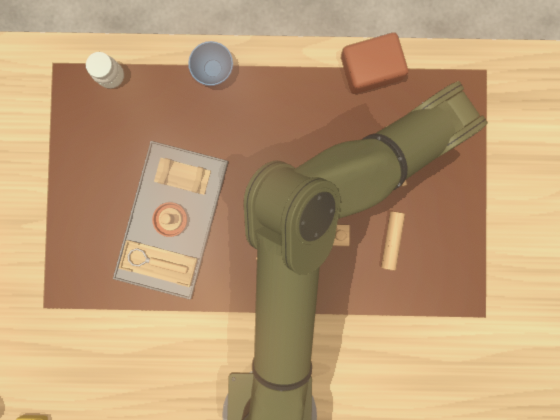

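The loop tool lies in the trough, with its loop at (138,258) and the handle end at (187,270). The stamp is still upright. Next I grip the rolling pin.

```bash
python3 -m creep '[[[0.05,0,0.4,0,0.08,0],[0,0,0.5,0,0,0],[0,0,0.5,0,0,0],[0,0,0.5,0,0,0],[0,0,0.5,0,0,0],[0,0,0.3,0,0,0],[0,0,0.2,0,0,0],[0,0,0,0,0,0],[0,0,0,0,0,0]]]'
python3 -m creep '[[[0,0,0,0,0,0],[0,0,0,0,0,0],[0,0,0,0,0,0],[0,0,0,0,0,0],[0,0,0,0,0,0],[0,0,0,0,0,0],[0,0,0,0,0,0],[0,0,0,0,0,0]]]' 0 40
python3 go.py 647 -298 20 -74.5
```

```text
time: 21.13
tcp_pos: [648.2, -299.2, 22.2]
eef_rot: [3.109, 0.422, 0.001]
force: [-0.3, -0.1, -0.1]
grip_width: 1.002
gripper_force: 0.0
time: 21.8
tcp_pos: [648.4, -299.2, 22.6]
eef_rot: [3.109, 0.422, 0.002]
force: [-0.2, 0.6, 5.2]
grip_width: 0.408
gripper_force: 39.9
t 21.8 tcp [ 648.4 -299.2   22.6] w 0.408 gf 39.9 F [-0.2  0.6  5.2]
turn [ 0.04 -0.01 -0.01] shift after turn [-0.03 -0.04  0.06] shift now [-0.03 -0.04  0.06]
```

```bash
python3 -m creep '[[[0,0,-0.3,0,0,0],[0,0,-0.6,0,0,0],[0,0,-0.8,0,0,0],[0,0,-0.7,0,0,0],[0,0,-0.3,0,0,0],[0,0,0,0,0,0]]]'
python3 -m creep '[[[0,0,0,0,0,-0.5],[0,0,0,0,0,-1],[0,0,0,0,0,-1],[0,0,0,0,0,-1],[0,0,0,0,0,-1],[0,0,0,0,0,-1],[0,0,0,0,0,-1],[0,0,0,0,0,-1],[0,0,0,0,0,-1],[0,0,0,0,0,-1],[0,0,0,0,0,-0.5],[0,0,0,0,0,-0.2],[0,0,0,0,0,0],[0,0,0,0,0,0]]]'
python3 go.py 587.2 231.4 60 -13.5
```

```text
time: 22.3
tcp_pos: [649.4, -300.0, 133.4]
eef_rot: [3.106, 0.421, 0.007]
force: [0.2, -0.3, -0.8]
grip_width: 0.405
gripper_force: 40.0
time: 23.47
tcp_pos: [647.4, -298.0, 128.4]
eef_rot: [2.465, 1.946, -0.003]
force: [-0.8, -0.8, 0.8]
grip_width: 0.406
gripper_force: 40.0
t 23.47 tcp [ 647.4 -298.   128.4] w 0.406 gf 40.0 F [-0.8 -0.8  0.8]
turn [-0.    0.02  0.01] shift after turn [12.52 -4.55  1.71] shift now [12.53 -4.54  1.69]
```

```bash
python3 -m creep '[[[0.3,-0.1,0,0,0,0],[0.5,-0.18,0,0,0,0],[0.75,-0.27,0,0,0,0],[0.75,-0.27,0,0,0,0],[0.75,-0.27,0,0,0,0],[0.75,-0.27,0,0,0,0],[0.75,-0.27,0,0,0,0],[0.75,-0.27,0,0,0,0],[0.75,-0.27,0,0,0,0],[0.75,-0.27,0,0,0,0],[0.75,-0.27,0,0,0,0],[0.75,-0.27,0,0,0,0],[0.75,-0.27,0,0,0,0],[0.75,-0.27,0,0,0,0],[0.75,-0.27,0,0,0,0],[0.75,-0.27,0,0,0,0],[0.75,-0.27,0,0,0,0],[0.4,-0.2,0,0,0,0],[0.1,-0.05,0,0,0,0],[0,0,0,0,0,0]]]'
python3 -m creep '[[[0,0,0.3,0,0,0],[0,0,0.4,0,0,0],[0,0,0.4,0,0,0],[0,0,0.3,0,0,0],[0,0,0.2,0,0,0],[0,0,0,0,0,0],[0,0,0,0,0,0],[0,0,0,0,0,0]]]'
python3 go.py 587.2 231.4 42 -13.5
python3 - <<'E'
from h import *
im,d=ctrl.get_image("scene");cv2.imwrite("pics/s3.png",cv2.resize(im[120:340,260:540],None,fx=2,fy=2))
E
```

```text
time: 25.13
tcp_pos: [584.2, 235.1, 127.5]
eef_rot: [2.46, 1.952, -0.003]
force: [-0.0, -0.0, -1.6]
grip_width: 0.406
gripper_force: 40.0
time: 25.8
tcp_pos: [586.4, 231.5, 64.6]
eef_rot: [2.463, 1.945, -0.001]
force: [0.7, 0.1, -0.8]
grip_width: 0.404
gripper_force: 40.0
t 25.8 tcp [586.4 231.5  64.6] w 0.404 gf 40.0 F [ 0.7  0.1 -0.8]
turn [0.03 0.03 0.02] shift after turn [0.   0.02 0.56] shift now [0.   0.02 0.56]
```

View pics/s3.png

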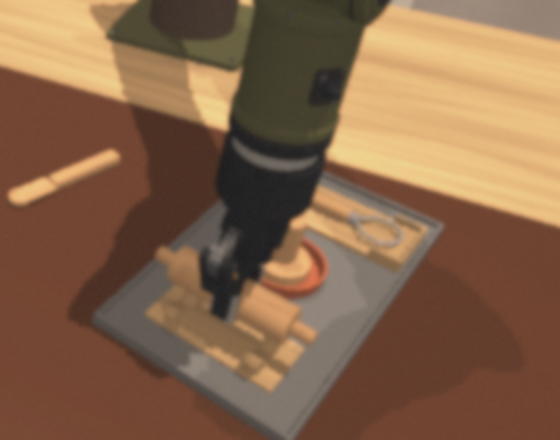

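The pin, spanning (160,255) to (310,330), is parallel to the cradle and just above it. The stamp and loop tool haven't moved.

```bash
python3 -m creep '[[[0,0.02,0.25,0,0,0],[0,0,0.15,0,0,0],[0,0,0.08,0,0,0],[0,0,0.05,0,0,0],[0,0,0,0,0,0],[0,0,0,0,0,0],[0,0,0,0,0,0]]]'
python3 go.py 587.2 231.4 42 -13.5
```

```text
time: 26.43
tcp_pos: [586.6, 231.7, 42.9]
eef_rot: [2.462, 1.946, -0.002]
force: [0.1, -0.6, -1.1]
grip_width: 0.408
gripper_force: 40.0
t 26.43 tcp [586.6 231.7  42.9] w 0.408 gf 40.0 F [ 0.1 -0.6 -1.1]
turn [0.02 0.03 0.02] shift after turn [-0.01  0.02  0.02] shift now [-0.01  0.02  0.02]
```

```bash
python3 -m creep '[[[0,0.02,0.03,0,0,0],[0,0,0,0,0,0],[0,0,0,0,0,0]]]'
python3 -m creep '[[[0,0,0,0,0,0],[0,0,0,0,0,0],[0,0,0,0,0,0],[0,0,0,0,0,0],[0,0,0,0,0,0],[0,0,0,0,0,0],[0,0,0,0,0,0],[0,0,0,0,0,0]]]' 1
python3 -m creep '[[[0,0,-0.2,0,0,0],[0,0,-0.4,0,0,0],[0,0,-0.7,0,0,0],[0,0,-0.8,0,0,0],[0,0,-0.8,0,0,0],[0,0,-0.8,0,0,0],[0,0,-0.5,0,0,0],[0,0,0,0,0,0]]]'
python3 -m creep '[[[-0.6,0,0,0,0,0],[-0.8,0,0,0,0,0],[-0.8,0,0,0,0,0],[-0.8,0,0,0,0,0],[-0.8,0,0,0,0,0],[-0.8,0,0,0,0,0],[-0.8,0,0,0,0,0],[-0.5,0,0,0,0,0],[0,0,0,0,0,0],[0,0,0,0,0,0]]]'
python3 - <<'E'
from h import *
im,d=ctrl.get_image("top");cv2.imwrite("pics/t4.png",cv2.resize(im[120:320,90:370],None,fx=2.8,fy=2.8))
P=cloud("top",d);P[d==0]=-99
def comp(zlo,zhi,r):
    k=np.zeros((420,560),bool);k[r[1]:r[3],r[0]:r[2]]=1
    m=k&(P[...,2]>zlo)&(P[...,2]<zhi);return m
m=comp(45,75,(145,150,225,200));print("roller",outline("top",m,37),P[m].mean(0).round(1),np.percentile(P[m][:,2],98))
m=comp(60,95,(140,190,205,250));print("stamp",P[m].mean(0).round(1))
m=comp(23,40,(115,235,202,297));print("loop",outline("top",m,22),m.sum(),P[m].mean(0).round(1))
m=comp(28,40,(115,235,202,297));print("loop hi",outline("top",m,24),m.sum())
print(ctrl.sense()["time"])
E
```

```text
time: 26.68
tcp_pos: [587.4, 231.8, 41.8]
eef_rot: [2.463, 1.946, -0.002]
force: [-0.7, 0.7, 1.0]
grip_width: 0.41
gripper_force: 40.2
time: 27.35
tcp_pos: [587.2, 231.6, 41.5]
eef_rot: [2.463, 1.946, -0.002]
force: [-0.4, -0.5, -0.4]
grip_width: 0.997
gripper_force: 0.0
time: 28.02
tcp_pos: [590.2, 232.1, 215.3]
eef_rot: [2.46, 1.943, 0.011]
force: [1.1, -0.6, 0.9]
grip_width: 0.996
gripper_force: 0.0
time: 28.85
tcp_pos: [532.1, 1.2, 210.3]
eef_rot: [2.466, 1.942, -0.003]
force: [0.3, 0.3, 0.2]
grip_width: 1.004
gripper_force: 0.0
roller [587.7 233.5 154.4  34.5  76.6] [586.5 231.1  53.1] 60.17280071035188
stamp [479.3 255.8  75.9]
loop [380.9 319.1  37.4  16.7 -10.5] 140 [392.3 337.4  25.6]
loop hi [356.4 378.2   3.5   1.7  46.7] 18
28.9
```

View pics/t4.png

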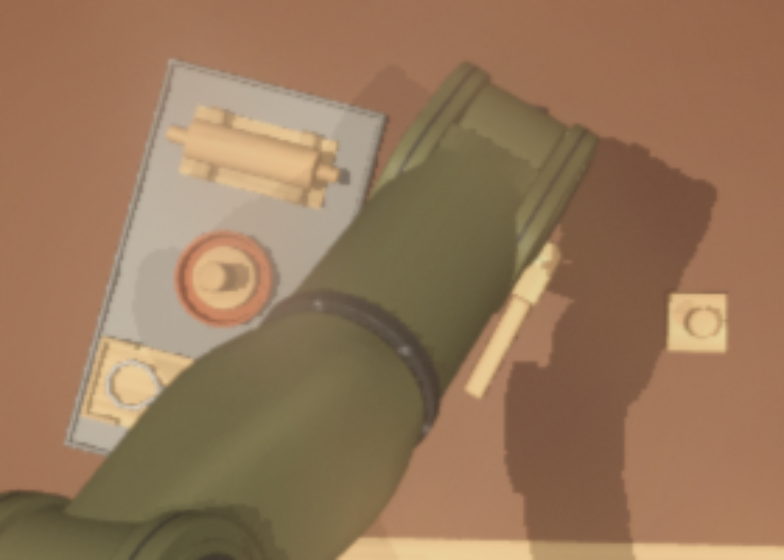

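The pin is seated between the saddles, spanning (170,133) to (345,175), and the stamp is centred in the dish. The arm hides part of the trough here, so I'll check the loop tool in the earlier, unobstructed frame.

Run:
```python
from h import *
z=np.load("pics/t3.npz");im,d=z["im"],z["d"];P=cloud("top",d);P[d==0]=-99
a=np.radians(76.6);ex=np.array([np.cos(a),np.sin(a)]);ey=np.array([-ex[1],ex[0]])
k=np.zeros((420,560),bool);k[235:297,115:202]=1
L=(P[...,:2]-[369.6,284.6]);X=L@ex;Y=L@ey
m=k&(P[...,2]>23)&(P[...,2]<40)&(abs(X)<82)&(abs(Y)<26)
n,l,s,c=cv2.connectedComponentsWithStats(m.astype(np.uint8),connectivity=8);i=1+np.argmax(s[1:,4]);q=l==i
print(q.sum(),"x",np.percentile(X[q],[1,99]).round(1),"y",Y[q].mean().round(1),"z",np.median(P[q][:,2]).round(1),outline("top",q,28))
print("all X",np.percentile(X[m],[0,1,99,100]).round(1))
```

```text
329 x [-72.4  43.4] y -2.2 z 28.7 [369.  268.9 118.9  37.8  76.6]
all X [-74.1 -72.4  74.   77.7]
```

```bash
python3 -c "
from rig import ctrl
print(ctrl.close_job())"
```

```text
the job is handed in; nothing more can be done
None
```

I packed the rolling pin, loop tool and round stamp and handed the job in at about 29 s; camera checks put all three within tolerance, I never touched the dowel, knife or square stamp, and the judge's verdict was not shown.

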